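# Load a tube into the tilted reader through its flush shutter

## Robot

A 6-joint arm with a two-finger parallel gripper is mounted at the origin on a cart in front of the work surface, level with it; the furniture and walls round the work are solid. World frame = base frame: x ahead of the robot, y to its left, z up, the work surface at z = 0. Lengths are in m, angles in rad, forces in N, time in s.
With the tool pointing down it reaches from about 0.35 to 0.775 m from the base axis. Payload 7.3 kg.
Tool frame: the origin (TCP) lies at the very end of the fingers, on their centre line; the grasp point (between the pads) lies 19 mm behind it (pinch_z is the distance from the TCP to the grasp point, in m); z points along the fingers, y is the line along which they close (so a half turn about z gives the same grasp; the last joint's range is limited). The gripper opens to 92 mm and grips with 3 to 60 N. Pads are 19 mm wide; open, the fingers measure 130 mm over their backs; the gripper's body (75 mm by 190 mm) begins 47 mm behind the grasp point.
Start: joints at [-1.36, 0.342, 1.524, -0, 1.275, -0.146], TCP at [0.183, -0.492, 0.227] pointing down, gripper open.
Joint ranges: [-2.53, 2.53], [-0.77, 2.02], [0.04, 2.7], [-1, 4.14], [0.28, 2.66], [-3.11, 3.11]. Speed limits (rad/s): [2.57, 2.57, 3.14, 3.14, 3.14, 3.14].

## Interface

Orientations are given as [roll, pitch, yaw] about the fixed x, y, z axes, in that order (R = Rz(yaw) Ry(pitch) Rx(roll)).
In Python, from cell import * gives the robot as it stands.
- The arm moves only by the tool arm_command, never from a script. Its arguments are lists of equal length, an entry for each row: "fingers": the gripper command: -1 is fully open, 1 is shut, values between are in proportion; "travel": the shift along the tool's x, y, z in m, a list of three; "dr": the turn, a rotation vector about the tool's x, y, z in degrees, a list of three. In form: {"fingers": [fingers, ...], "travel": [[x, y, z], ...], "dr": [[wx, wy, wz], ...]}. A call has 1 to 8 rows; each row is the pose to reach, as a shift and turn from the pose commanded when the call began, along the tool's axes at that moment; what a row does not reach only later rows make up. A row lasts 1/12 s, in which the tool goes at most 41.7 mm and 7.16 degrees, less where a joint would pass 70% of its speed; a pose out of reach is approached as far as the arm can. A call with a gripper value outside its range is refused whole. The fingers move at their own pace and stop on an object; "squeeze" is the grip in N (left out, the last holds). Time passes only in rows, so rows that repeat a pose let the fingers close. It gives the time, the measured TCP pose, the force, the opening and the grip force at its end, in the units of the state.
- observe(): the state, without advancing time (a new reading comes with each control period).
- read_camera(name): name is "scene" or "side" or "wrist"; returns a dict with "color" (400x640x3 uint8, blue, green, red), "z_map" (400x640 float32, m along the optical axis (not along the pixel's ray), 0 where there is no reading), "fx", "fy", "cx", "cy" (pixels), "k1" (the pictures are not rectified: a ray, as slopes to the right and down, at radius r is drawn at 1 + k1 r^2 times it, then the intrinsics apply), "R" (3x3) and "t" (3): a world point X has camera coordinates R X + t. Camera axes: x right, y down, z forward; pixel columns grow to the right and rows downward; lengths in m; the calibration is good to about 2 mm. A picture is of the moment at which its call begins.
- hand_in(): hands the job in; it is judged then, once.
The state is a dict: "time": time; "qpos": joint angles; "qvel": joint speeds; "joint_efforts": joint torques, N m; "tool_pos": TCP position; "tool_rot": TCP orientation; "contact_force": force on the tool from outside, world axes, zero at the start; "torque": the same for the moment, N m; "opening": finger opening in m; "grip_force": force on a finger pad.
Only numpy, scipy, OpenCV 4.12 (cv2) and the standard library are available. Lean on these libraries where they do the work, as an engineer would, in place of code of your own. Each camera call takes 0.05 s, during which the arm holds its last target. There are 200 camera calls.

## Task

Get the screw-cap tube that lies on the bench into the tilted tube reader. The shutter has no handle: press on it and slide it fully open, lay the tube gently (do not drop it) onto the two V rests in the bay with its cap at the upper end, let go, then press and slide the shutter fully shut over it. Leave the marker, the timer and the small tape roll where they are.

Things in the scene. Friction and masses are not known exactly. Their poses are not given: they have to be found in the camera images.
- reader: Tube reader fixed to the bench: a grey wedge 230 mm wide (y), 165 mm deep, carrying a white tray that slopes 30 degrees, low edge toward the robot. Origin: centre of its footprint on the bench; x to its back, y to its left, z up.
- light_bar (a point): Middle of the aluminium light bar (20 mm thick, 240 mm long along the reader's y) that runs across 308 mm above the bench, over the tray's middle, on two thin arms from the back at y = +-121 mm. A vertical tool does not fit under it: tilt the tool 30 to 40 degrees, about square to the tray, coming from the robot's side.
- tray: The white sloping tray, 170 mm along the slope, 230 mm across. Origin: centre of its top face, 85 mm above the bench. x points up the slope, y across it (reader's left), z square out of it. Rails all round and the shutter between them are level at z = 0; end rails begin at y = -100 and +100 mm. The left half is solid (shutter parking); the bay is in the right half, under the shut shutter.
- bay (a point): Where the middle of the tube's axis lies when seated: tray frame (0, -50, -18) mm; axes as the tray. The bay's mouth is x -69..69, y -95..-5 mm (tray frame), floor at z = -32 mm. Two black V rests (90 degree V's running along x, 10 mm thick, 28 mm wide, at x = -28 and +33 mm) hold the barrel centred; between them is free room for fingers.
- shutter (a joint): Opening of the shutter in m: 0 shut (over the bay), 0.098 fully open (parked over the left half). It slides along the tray's +y, stays where it is left, and takes about 1.5 N to move.
- shutter_mid (a point): Centre of the shutter's top face; moves with it. The shutter is a flat grey plate, 144 mm up the slope, 98 mm across, 4 mm thick, with thin black grip stripes, its top level with the tray's rails; no handle and no gap to hook. It does not give when pressed; fingertips pressed on it with about 8 N or more drag it along. Axes as the tray.
- tube: 15 ml screw-cap tube, 120 mm long, 0.02 kg, lying on the bench: white barrel 17 mm thick, cap 21 mm thick. Origin: on the bench under its middle, 10.5 mm below its axis; y runs along it: cap from y = -60 to -45 mm, conical tip toward +60 mm (taper from +38). Grasp the barrel about the middle.
- tube_mid (a point): Middle of the tube's axis. Axes as the tube.
- tube_cap (a point): Centre of the tube's cap, 52.5 mm from tube_mid.
- marker: Black marker pen, 135 mm long, 17 mm thick, lying on the bench; leave it. Origin under its middle.
- timer: White timer, 58 x 66 x 18 mm, flat on the bench; leave it. Origin under its middle.
- tape_small: Small black tape roll, 59 mm across, 19 mm high; leave it. Origin under its middle.
Mind the look-alikes: they are no part of the job. What is shaped like the tube but blue is not meant.

How it is judged:
On the way, in this order (a step that is already met when the one before it is completed fails the run):
1. the shutter is slid fully open (within 10 mm) (value of joint shutter above 0.088 m), for 0.2 s.
2. the tube lies on the rests in the bay, cap at the upper end, let go, with the shutter still open (x of tube_mid in the frame of tray between -0.015 and 0.015 m and y of tube_mid in the frame of tray between -0.057 and -0.043 m and z of tube_mid in the frame of tray below -0.013 m and angle between the y axis of tube and the x axis of tray, either way round below 0.12 rad and x of tube_cap in the frame of tray above 0.03 m and value of joint shutter above 0.08 m and contact force between tube and the fingers below 0.05 N), for 0.2 s.
3. the shutter is slid fully shut (within 4 mm) (value of joint shutter below 0.004 m), for 0.2 s.
At the end, for the whole second after the job is handed in: The shutter is shut to within 4 mm, and the tube lies still on the V rests beneath it: its middle within 15 mm along the slope and 7 mm across of the bay's middle and at least 13 mm below the tray's top face, in line with the slope within 7 degrees, cap at the upper end (value of joint shutter below 0.004 m and x of tube_mid in the frame of tray between -0.015 and 0.015 m and y of tube_mid in the frame of tray between -0.057 and -0.043 m and z of tube_mid in the frame of tray below -0.013 m and angle between the y axis of tube and the x axis of tray, either way round below 0.12 rad and x of tube_cap in the frame of tray above 0.03 m and linear speed of tube below 0.02 m/s); the robot touches nothing.
It fails at once if the tube is dropped (falls free faster than 0.6 m/s) (linear speed of tube above 0.6 m/s and contact force between tube and the fingers below 0.05 N).
It fails at once if the marker, the timer or the small tape roll is moved by more than 30 mm (distance of any of marker, timer, tape_small from where it was at the start of the episode above 0.03 m).
It also fails if it takes over 64 s, if anything falls off the work surface, if the arm or the gripper's body presses on something with over 40 N, if the wrist force passes 120 N, or if a joint passes its speed limit or range.

## Working session

There is one attempt and no reset: what is moved stays moved. The work goes in short steps, Python scripts to look and compute and a tool call to move; the robot and the scene stay as the last step left them, time stands still between calls to the robot, and variables do not carry over. Pictures are saved under pics/ and viewed, at most 10 in all, crops included, and the job is handed in when it is done.

Besides the shell and the picture viewer there is one more tool, called after ">>>" as name(argument=value, ...) on one line, values as JSON. arm_command: Moves the arm, as the interface text tells. Its arguments: {"type":"object","properties":{"fingers":{"type":"array","items":{"type":"number"}},"travel":{"type":"array","items":{"type":"array","items":{"type":"number"}}},"dr":{"type":"array","items":{"type":"array","items":{"type":"number"}}},"squeeze":{"type":"number"}},"required":["fingers","travel","dr"]}

```bash
ls; mkdir -p pics; python3 - <<'E'
from cell import *
import cv2,numpy as np
s=observe();print(s['time'],s['tool_pos'],s['tool_rot'],s['contact_force'],s['opening'])
a=read_camera("scene");b=read_camera("side")
for n,c in(("scene",a),("side",b)):
    np.savez(f"{n}0.npz",**c); print(n,c['fx'],c['cx'],c['cy'],c['k1'],-c['R'].T@c['t'])
    cv2.imwrite(f"pics/{n}0.png",c['color'])
E
```

```text
pics
0.0 [ 0.18329435 -0.49153597  0.2260321 ] [-3.14005678e+00 -1.87034834e-04  3.56795930e-01] [-0.0252818  -0.26433961 -0.11427236] 0.09193130585286373
scene 432.235914996924 319.8737538746515 206.78204181711072 -0.004961942370641794 [-0.49908447  0.67533302  0.89005548]
side 412.8899126687112 318.2278655512833 195.2079823533711 -0.05082884558363961 [ 0.2903108  -1.06296811  0.76699665]
```

```bash
sleep 1
```

```text
(no output)
```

View pics/scene0.png

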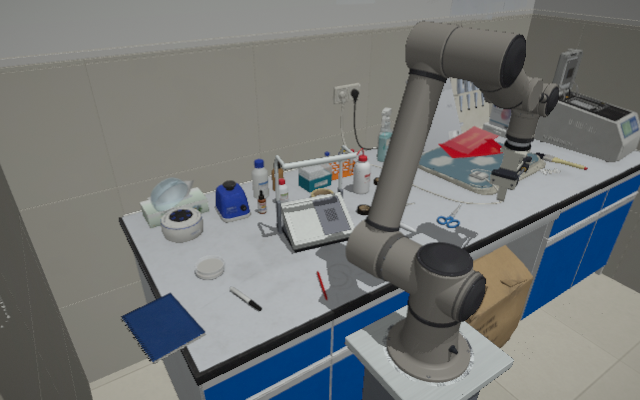

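View pics/side0.png

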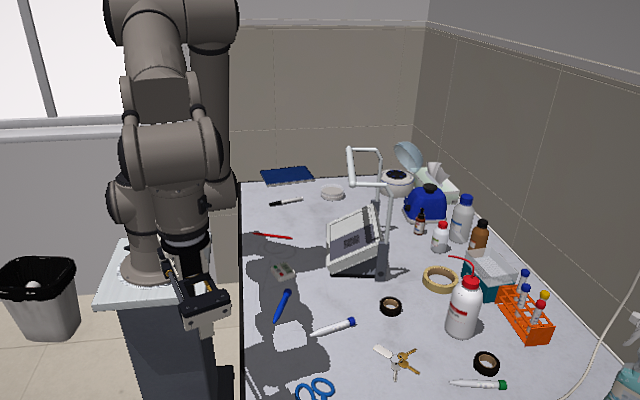

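The side view shows a white tube with a blue cap near (335,327), a blue look-alike at (282,305), the timer at (281,272), the reader at (355,240), and another white thing at (478,384).

```bash
cat > h.py <<'E'
import numpy as np,cv2
def cloud(c):
    K=np.array([[c['fx'],0,c['cx']],[0,c['fy'],c['cy']],[0,0,1]],float)
    u,v=np.meshgrid(np.arange(640.),np.arange(400.))
    p=cv2.undistortPoints(np.stack([u,v],-1).reshape(-1,1,2),K,np.array([c['k1'],0,0,0],float)).reshape(400,640,2)
    P=np.dstack([p,np.ones((400,640))])*c['z_map'][...,None]
    W=(P-c['t'])@c['R']; W[c['z_map']==0]=np.nan
    return W
def proj(c,X):
    X=np.atleast_2d(X)@c['R'].T+c['t']; s=X[:,:2]/X[:,2:]
    s=s*(1+c['k1']*(s**2).sum(1,keepdims=True))
    return s*[c['fx'],c['fy']]+[c['cx'],c['cy']]
E
python3 - <<'E'
from h import *
c=dict(np.load("side0.npz"));W=cloud(c)
for n,(u0,u1,v0,v1) in dict(tube=(303,360,312,342),green=(445,510,376,392),blue=(270,295,285,322)).items():
    Q=W[v0:v1,u0:u1].reshape(-1,3);Q=Q[(Q[:,2]>.007)&(Q[:,2]<.04)]
    m=Q.mean(0);w,V=np.linalg.eigh(np.cov(Q[:,:2].T));d=(Q[:,:2]-m[:2])@V[:,1]
    e=(Q[:,:2]-m[:2])@V[:,0]
    print(n,len(Q),m,'axis',V[:,1],d.min(),d.max(),'w',np.ptp(e),Q[:,2].max())
for u,v in[(355,320),(335,327),(315,332),(281,272),(390,307),(487,362),(350,240)]:print(u,v,W[v,u],c['color'][v,u])
# tray plane from reader crop
Q=W[205:275,325:382].reshape(-1,3);Q=Q[np.isfinite(Q).all(1)]
rng=np.random.default_rng(0);best=0
for _ in range(2000):
    p=Q[rng.choice(len(Q),3,False)];n=np.cross(p[1]-p[0],p[2]-p[0]);L=np.linalg.norm(n)
    if L<1e-6:continue
    n/=L
    if n[2]<0:n=-n
    if abs(n[2]-.866)>.04:continue
    k=abs((Q-p[0])@n)<.003
    if k.sum()>best:best=k.sum();I=k;N=n
P=Q[I];m=P.mean(0);n=np.linalg.svd(P-m)[2][2];n*=np.sign(n[2]);print('plane',best,m,n,'yaw',np.arctan2(-n[1],-n[0]))
im=c['color'][170:400,230:530];cv2.imwrite("pics/side0c.png",cv2.resize(im,None,fx=2.6,fy=2.6,interpolation=cv2.INTER_CUBIC))
E
```

```text
tube 301 [ 0.4740182  -0.34499524  0.01412991] axis [-0.97538533 -0.22050728] -0.05426404242355465 0.06586666793064824 w 0.021266631484162496 0.02228158060651425
green 418 [ 0.74842615 -0.5568042   0.01468331] axis [-0.96328456  0.26848251] -0.05411220307499866 0.06455946578569936 w 0.01917876417852392 0.023244218435360727
blue 225 [ 0.35414127 -0.24647972  0.01487452] axis [0.41336223 0.91056667] -0.06063372332410141 0.05699046650171865 w 0.020140765185586173 0.02314002898533084
355 320 [ 0.52740146 -0.33504185  0.01752898] [170 143 141]
335 327 [ 0.47411104 -0.34726358  0.01432263] [216 208 212]
315 332 [ 0.42321347 -0.35526626  0.01374389] [238 236 236]
281 272 [ 0.36426677 -0.11380396  0.01302037] [58 59 83]
390 307 [ 0.63730179 -0.28536853 -0.00114357] [197 184 182]
487 362 [ 0.80216801 -0.49534344 -0.00156993] [195 183 180]
350 240 [ 0.57249978 -0.08247447  0.0833658 ] [58 51 53]
plane 1906 [ 0.58280721 -0.06066025  0.08280989] [-0.48582871  0.12450176  0.86514148] yaw -0.2508680612991724
```

View pics/side0c.png

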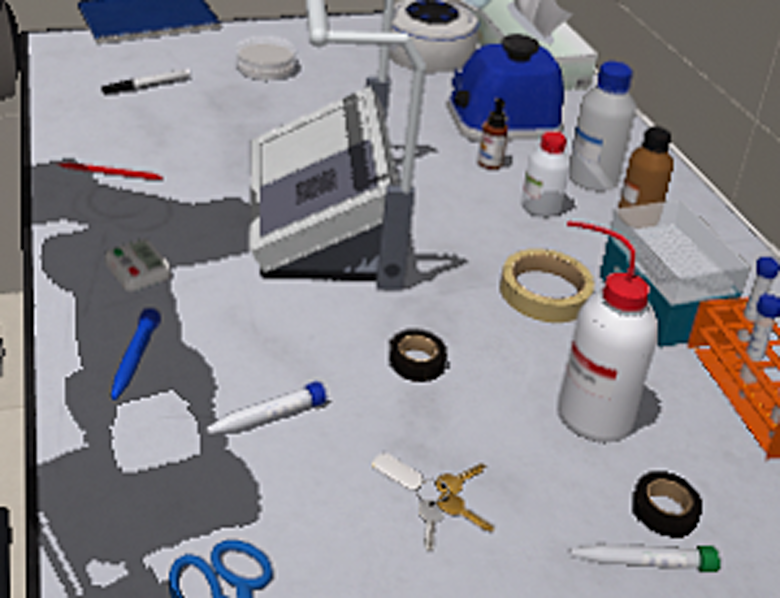

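The crop confirms that only the blue-capped white tube is in reach: its cap points to +x, and the green-capped one is about 0.93 m away. The shutter shows as a grey plate in the lower half of the tray. Next I fit the tray rectangle.

```bash
cat >> h.py <<'E'
def frame(yaw,tilt=np.pi/6):
    c,s=np.cos(yaw),np.sin(yaw);f=np.array([c,s,0]);ty=np.array([-s,c,0]);z=np.array([0,0,1.])
    return np.array([f*np.cos(tilt)+z*np.sin(tilt),ty,z*np.cos(tilt)-f*np.sin(tilt)]).T
E
python3 - <<'E'
from h import *
for nm in("side","scene"):
    c=dict(np.load(nm+"0.npz"));W=cloud(c);Q=W.reshape(-1,3);g=c['color'].reshape(-1,3).mean(1)
    F=frame(-.2509);o=np.array([.583,-.061,.083]);L=(Q-o)@F
    k=(abs(L)<[.16,.22,.006]).all(1)
    P=Q[k]; m=P.mean(0);n=np.linalg.svd(P-m)[2][2];n*=np.sign(n[2])
    L=L[k]
    print(nm,k.sum(),n,np.arctan2(-n[1],-n[0]))
    rect=cv2.minAreaRect((L[:,:2]*1000).astype(np.float32));print(rect)
    print('pct x',np.percentile(L[:,0],[0,1,2,50,98,99,100]),'y',np.percentile(L[:,1],[0,1,2,50,98,99,100]))
    print('zmed',np.median(L[:,2]))
    # tray-frame brightness map
    M=np.full((60,90),0,np.uint8);i=((L[:,0]+.15)/.005).astype(int);j=((L[:,1]+.22)/.005).astype(int)
    M[np.clip(i,0,59),np.clip(j,0,89)]=g[k]
    np.save(nm+"M.npy",M)
    for r in range(8,52,4):print(round(-.15+r*.005,3),' '.join('%3d'%x for x in M[r,10:80:2]))
E
```

```text
side 2378 [-0.49151931  0.11741215  0.8629155 ] -0.2344818893698939
((-24.059341430664062, -1.3789215087890625), (271.7700500488281, 434.4346618652344), 0.04661726951599121)
pct x [-0.15998522 -0.15870816 -0.15714537  0.00046956  0.08815239  0.09628813
  0.11190985] y [-0.21870383 -0.16645883 -0.1070133  -0.00306861  0.13110891  0.137333
  0.21572914]
zmed -1.5150640369096195e-05
-0.11   0   0   0   0   0   0   0   0   0   0   0   0   0   0   0   0   0   0   0   0   0   0   0   0   0   0   0   0   0   0   0   0   0   0   0
-0.09   0   0   0   0   0   0   0   0   0   0   0   0 139   0  83   0   0   0   0   0   0   0 196 197   0 193 190   0 188 186   0   0   0   0   0
-0.07   0   0   0   0   0   0   0 157 174  92  92  94  97  97  97  98  97  95  83   0   0 193 192 193 191 192 191 188 196   0 203   0   0   0   0
-0.05   0   0   0   0   0   0   0 112 207 104  95   0  97  97  97  96  97  95  88   0 185   0   0 191 190 190 190 190 190 190 193   0   0   0   0
-0.03   0   0   0   0   0   0   0 157 204 160  96  97 100  91  92   0  96   0   0   0 179 194 191 192   0 192 190 189 195 190   0   0
[... 2164 characters left out ...]
   0   0   0   0 179 120 120 108  86  79  97 115 121 121 182 191 189 192 191   0 191 190 190   0   0 195   0   0   0   0
0.03   0   0   0   0   0   0   0   0 192 162 120 120 120 120 120 120   0 120 121   0 190 190 190 190 190 190 191   0   0 183   0  92   0   0   0
0.05   0   0   0   0   0   0   0   0 194 153 104  65   0  66  66  65   0   0   0  65 115 116 114 113   0 147 115 114   0 147 115   0   0   0   0
0.07   0   0   0   0   0   0   0   0 181 135 140  91   0 200   0   0 149 195 153 197   0 196 191 197   0 146   0 194 187 191   0  83  62   0   0
0.09   0   0   0   0   0   0   0   0  50   0   0   0   0   0   0   0   0   0   0   0   0   0   0   0   0   0   0   0   0   0   0   0  82   0   0
```

```bash
cat >> h.py <<'E'
from scipy.spatial.transform import Rotation as Ro
import json,os
if os.path.exists('tray.json'):
    T=json.load(open('tray.json'));O=np.array(T['o']);F=frame(T['yaw'])
    RP=np.array([F[:,0],-F[:,1],-F[:,2]]).T   # tool square to the tray, tool x uphill
def go(s,pos,R):
    R0=Ro.from_euler('xyz',s['tool_rot']).as_matrix()
    print('travel',np.round(R0.T@(np.array(pos)-s['tool_pos']),4),'dr',np.round(np.degrees(Ro.from_matrix(R0.T@R).as_rotvec()),1))
def tr(p): return O+F@np.array(p)
def st(s):
    print('t',round(s['time'],2),'tray tcp',np.round(F.T@(s['tool_pos']-O),4),'F_tray',np.round(F.T@s['contact_force'],1),'open',round(s['opening'],4),'grip',s['grip_force'])
E
echo '{"o":[0.588,-0.042,0.085],"yaw":-0.247}' > tray.json
python3 - <<'E'
from cell import *
from h import *
s=observe();st(s);print(s['tool_pos'])
go(s,tr([-.06,-.05,.12]),RP)
E
```

```text
t 0.1 tray tcp [-0.1741 -0.5349  0.2635] F_tray [0.4 0.3 0.4] open 0.092 grip 0.0
[ 0.1833162 -0.4915748  0.2261441]
travel [ 0.4156 -0.3023  0.0677] dr [-9.1 29.1 33.8]
```

>>> arm_command(fingers=[1,1,1,1,1,1,1,1], travel=[[0.033,-0.024,0.005],[0.066,-0.048,0.01],[0.099,-0.072,0.015],[0.132,-0.096,0.02],[0.165,-0.12,0.026],[0.198,-0.144,0.032],[0.231,-0.168,0.038],[0.264,-0.192,0.044]], dr=[[-1,4,4],[-2,8,9],[-3,11,13],[-5,15,17],[-6,18,21],[-7,22,25],[-8,26,29],[-9,29,33.8]])

```text
time: 0.77
tool_pos: [0.3634, -0.2186, 0.1824]
tool_rot: [-3.139, -0.525, -0.254]
contact_force: [1.5, 0.1, -1.4]
opening: 0.0432
grip_force: 0.0
```

```bash
python3 - <<'E'
from cell import *
from h import *
s=observe();st(s);go(s,tr([-.06,-.05,.12]),RP)
E
```

```text
t 0.77 tray tcp [-0.1025 -0.2261  0.1716] F_tray [ 0.5  0.5 -1.9] open 0.0432 grip 0.0
travel [ 0.0414 -0.1765  0.0515] dr [ 0.1 -0.1 -0.3]
```

>>> arm_command(fingers=[1,1,1,1,1,1], travel=[[0.008,-0.035,0.01],[0.016,-0.07,0.02],[0.024,-0.105,0.03],[0.032,-0.14,0.04],[0.041,-0.176,0.05],[0.041,-0.176,0.05]], dr=[[0,0,0],[0,0,0],[0,0,0],[0,0,0],[0,0,0],[0,0,0]])

```text
time: 1.27
tool_pos: [0.466, -0.062, 0.1597]
tool_rot: [-3.141, -0.522, -0.246]
contact_force: [-0.4, -0.5, 0.4]
opening: 0.0032
grip_force: 0.0
```

```bash
python3 - <<'E'
from cell import *
from h import *
s=observe();st(s)
c=read_camera("wrist");np.savez("w1.npz",**c)
im=c['color'].copy()
for x,y in[(-.085,-.115),(-.085,.115),(.085,.115),(.085,-.115),(-.072,-.099),(-.072,-.001),(.072,-.001),(.072,-.099)]:
    p=proj(c,tr([x,y,0]))[0];cv2.circle(im,tuple(int(v) for v in p),3,(0,0,255),1)
cv2.imwrite("pics/w1.png",im)
W=cloud(c);Q=W.reshape(-1,3);L=(Q-O)@F;k=(abs(L)<[.07,.09,.012]).all(1);P=Q[k];m=P.mean(0);n=np.linalg.svd(P-m)[2][2];n*=np.sign(n[2]);print(k.sum(),n,np.arctan2(-n[1],-n[0]),np.median(L[k][:,2]))
E
```

```text
t 1.27 tray tcp [-0.0608 -0.0492  0.1214] F_tray [-0.  -0.6  0.5] open 0.0032 grip 0.0Traceback (most recent call last):
  File "<stdin>", line 9, in <module>
    u, s, vh = gufunc(a, signature=signature)
               ~~~~~~^^^^^^^^^^^^^^^^^^^^^^^^
numpy._core._exceptions._ArrayMemoryError: Unable to allocate 7.86 GiB for an array with shape (32484, 32484) and data type float64
```

View pics/w1.png

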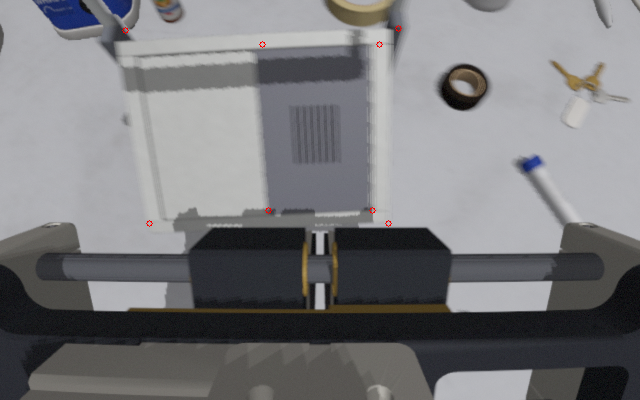

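The view shows the shutter, its stripes at (315,135), and the tray. My model (red dots) is slightly off in yaw and up-slope. I'll rectify the image into the tray plane and refine.

```bash
python3 - <<'E'
from h import *
c=dict(np.load("w1.npz"));W=cloud(c);Q=W.reshape(-1,3);L=(Q-O)@F;k=(abs(L)<[.07,.09,.012]).all(1);P=Q[k]
m=P.mean(0);w,V=np.linalg.eigh(np.cov((P-m).T));n=V[:,0]*np.sign(V[2,0]);print(n,'yaw',np.arctan2(-n[1],-n[0]),'tilt',np.arccos(n[2]),'z',np.median(L[k][:,2]),np.sqrt(w[0]))
# rectify: rows = uphill from top, 0.4mm/px
xs=np.arange(.11,-.1101,-.0004);ys=np.arange(.13,-.1301,-.0004)
X,Y=np.meshgrid(xs,ys,indexing='ij');p=proj(c,(O+np.stack([X,Y,0*X],-1).reshape(-1,3)@F.T)).astype(np.float32).reshape(*X.shape,2)
im=cv2.remap(c['color'],p[...,0],p[...,1],cv2.INTER_LINEAR)
for v in range(-10,11,2):
    r=int((.11-v/100)/.0004);q=int((.13-v/100)/.0004)
    cv2.line(im,(0,r),(8 if v else 30,r),(0,0,255),1);cv2.line(im,(q,0),(q,8 if v else 30),(0,0,255),1)
cv2.imwrite("pics/rect1.png",im);print(im.shape)
E
```

```text
[-0.48384     0.1348516   0.86470452] yaw -0.27181315219074875 tilt 0.5262345330844148 z 0.0006615841788204369 0.0014186261282779456
(551, 651, 3)
```

View pics/rect1.png

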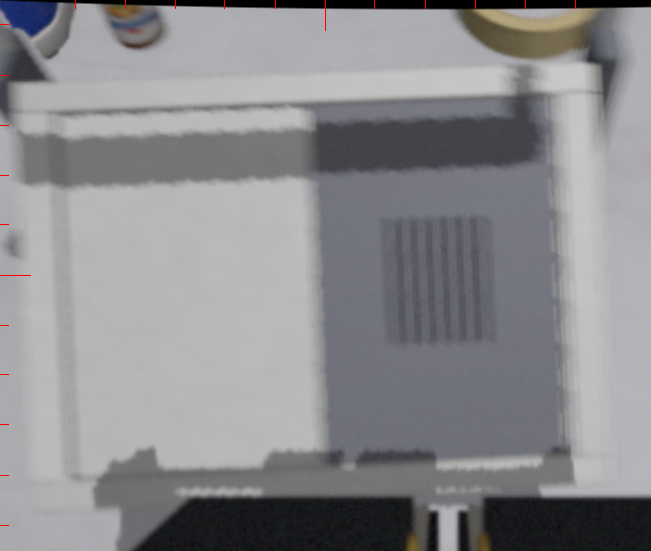

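```bash
python3 - <<'E'
from h import *
out=[]
xs=np.arange(.11,-.1101,-.0006);ys=np.arange(.13,-.1301,-.0006)
X,Y=np.meshgrid(xs,ys,indexing='ij')
for nm in("scene","side"):
    c=dict(np.load(nm+"0.npz"))
    p=proj(c,(O+np.stack([X,Y,0*X],-1).reshape(-1,3)@F.T)).astype(np.float32).reshape(*X.shape,2)
    im=cv2.remap(c['color'],p[...,0],p[...,1],cv2.INTER_CUBIC)
    for x,y in[(-.085,-.115),(-.085,.115),(.085,.115),(.085,-.115),(-.072,-.099),(-.072,-.001),(.072,-.001),(.072,-.099)]:
        cv2.circle(im,(int((.13-y)/.0006),int((.11-x)/.0006)),2,(0,0,255),1)
    out.append(im)
cv2.imwrite("pics/rect2.png",cv2.resize(np.hstack(out),(800,338)))
E
```

```text
(no output)
```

View pics/rect2.png

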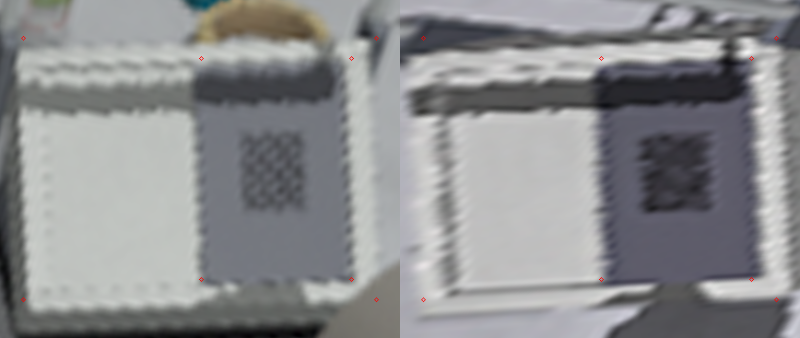

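The side and scene views show the same small rotation (about +0.035 rad) and a 4 mm shift, so I'll update the tray pose and approach the shutter.

```bash
python3 - <<'E'
from cell import *
from h import *
o=O+F@[-.0037,.004,.001];json.dump(dict(o=o.tolist(),yaw=-.212),open('tray.json','w'));print(o)
E
python3 - <<'E'
from cell import *
from h import *
s=observe();st(s);go(s,tr([-.005,-.05,.012]),RP)
E
```

```text
[ 0.58538611 -0.03721571  0.08401603]
t 1.32 tray tcp [-0.0581 -0.0471  0.1208] F_tray [-1.4 -1.   0.3] open 0.0012 grip 0.0
travel [ 0.0532 -0.0004  0.1088] dr [ 0.9  0.  -1.8]
```

>>> arm_command(fingers=[1,1,1,1,1], travel=[[0.018,0,0.03],[0.035,0,0.06],[0.053,0,0.09],[0.053,0,0.107],[0.053,0,0.107]], dr=[[0,0,-1],[0.9,0,-1.8],[0.9,0,-1.8],[0.9,0,-1.8],[0.9,0,-1.8]])

```text
time: 1.73
tool_pos: [0.5684, -0.0915, 0.1073]
tool_rot: [-3.137, -0.494, -0.211]
contact_force: [-0.5, -0.5, 0.1]
opening: 0.0
grip_force: 0.0
```

>>> arm_command(fingers=[1,1,1,1,1,1], travel=[[0,0,0.005],[0,0,0.008],[0,0,0.011],[0,0,0.014],[0,0,0.016],[0,0,0.016]], dr=[[0,0,0],[0,0,0],[0,0,0],[0,0,0],[0,0,0],[0,0,0]])

```text
time: 2.23
tool_pos: [0.5763, -0.0932, 0.1005]
tool_rot: [-3.136, -0.488, -0.211]
contact_force: [-0.6, 0.4, -0.4]
opening: 0.0001
grip_force: 0.0
```

```bash
python3 - <<'E'
from cell import *
from h import *
s=observe();st(s)
E
```

```text
t 2.23 tray tcp [ 0.0107 -0.0567  0.0128] F_tray [-0.8  0.3  0. ] open 0.0001 grip 0.0
```

```bash
python3 - <<'E'
from cell import *
from h import *
s=observe();print(np.round(s['qpos'],3),np.round(s['joint_efforts'],1));go(s,tr([-.005,-.05,.0]),RP)
E
```

```text
[-0.324  0.405  1.974  0.212  0.283  1.267] [  0.  -40.1 -18.2   0.2  -2.1   0. ]
travel [-0.0152 -0.0066  0.0134] dr [-0.4  2.   0.1]
```

Joint 5 has hit its lower limit (0.28), so a full 30° tilt doesn't work at this spot. I'll use about 22° instead, which still clears the bar.

```bash
cat >> h.py <<'E'
def RT(tilt,yaw=None):
    G=frame(T['yaw'] if yaw is None else yaw,tilt);return np.array([G[:,0],-G[:,1],-G[:,2]]).T
E
python3 - <<'E'
from cell import *
from h import *
s=observe();go(s,tr([0,-.05,.008]),RT(.38))
E
```

```text
travel [-0.0105 -0.0066  0.0052] dr [-0.4 -6.2  0.1]
```

>>> arm_command(fingers=[1,1,1,1], travel=[[-0.003,-0.003,0],[-0.01,-0.006,0],[-0.01,-0.006,0.002],[-0.01,-0.006,0.004]], dr=[[-0.4,-3,0],[-0.4,-6.2,0],[-0.4,-6.2,0],[-0.4,-6.2,0]])

```text
time: 2.57
tool_pos: [0.5712, -0.0858, 0.0923]
tool_rot: [3.14, -0.382, -0.21]
contact_force: [0.2, 0.7, -0.5]
opening: 0.0002
grip_force: 0.0
```

```bash
python3 - <<'E'
from cell import *
from h import *
s=observe();st(s);go(s,tr([0,-.05,.0]),RT(.38));print(s['qpos'])
E
```

```text
t 2.57 tray tcp [ 0.001  -0.0505  0.009 ] F_tray [-0.2  0.7 -0.5] open 0.0002 grip 0.0
travel [ 0.0003 -0.0005  0.009 ] dr [ 0.  -0.1  0.1]
[-0.29965533  0.42902603  1.90396075  0.0776521   0.42921555  1.41681953]
```

Good. Now press.

>>> arm_command(fingers=[1,1,1,1,1,1], travel=[[0,0,0.004],[0,0,0.007],[0,0,0.009],[0,0,0.011],[0,0,0.012],[0,0,0.012]], dr=[[0,0,0],[0,0,0],[0,0,0],[0,0,0],[0,0,0],[0,0,0]])

```text
time: 3.07
tool_pos: [0.5736, -0.0863, 0.0851]
tool_rot: [3.14, -0.382, -0.21]
contact_force: [-34.6, 6.4, 51.8]
opening: 0.0002
grip_force: 31.6
```

```bash
python3 - <<'E'
from cell import *
from h import *
s=observe();st(s)
E
```

```text
t 3.07 tray tcp [-0.0005 -0.0505  0.0015] F_tray [-4.6 -1.  62.4] open 0.0002 grip 31.586521840654314
```

>>> arm_command(fingers=[1,1,1,1,1,1,1,1], travel=[[0,0,-0.0025],[0,0,-0.0025],[0,-0.005,-0.0025],[0,-0.01,-0.0025],[0,-0.016,-0.0025],[0,-0.023,-0.0025],[0,-0.03,-0.0025],[0,-0.03,-0.0025]], dr=[[0,0,0],[0,0,0],[0,0,0],[0,0,0],[0,0,0],[0,0,0],[0,0,0],[0,0,0]])

```text
time: 3.73
tool_pos: [0.5794, -0.056, 0.0854]
tool_rot: [3.141, -0.381, -0.21]
contact_force: [-22.0, 5.4, 32.4]
opening: -0.0
grip_force: 19.2
```

```bash
python3 - <<'E'
from cell import *
from h import *
s=observe();st(s);print(s['qpos'])
E
```

```text
t 3.73 tray tcp [-0.001  -0.0196  0.0022] F_tray [-3.4  0.6 39.4] open -0.0 grip 19.193045399151742
[-0.23211379  0.4481325   1.89591703  0.01870501  0.41679652  1.53272073]
```

>>> arm_command(fingers=[1,1,1,1,1,1,1,1], travel=[[0,-0.005,-0.0006],[0,-0.013,-0.0008],[0,-0.023,-0.001],[0,-0.033,-0.001],[0,-0.043,-0.001],[0,-0.053,-0.001],[0,-0.062,-0.001],[0,-0.062,-0.001]], dr=[[0,0,0],[0,0,0],[0,0,0],[0,0,0],[0,0,0],[0,0,0],[0,0,0],[0,0,0]])

```text
time: 4.4
tool_pos: [0.5916, 0.0053, 0.0856]
tool_rot: [3.141, -0.379, -0.209]
contact_force: [-19.3, 5.6, 26.8]
opening: 0.0005
grip_force: 16.5
```

>>> arm_command(fingers=[1,1,1,1,1], travel=[[0,-0.004,0],[0,-0.008,0],[0,-0.012,0],[0,-0.015,0],[0,-0.015,0]], dr=[[0,0,0],[0,0,0],[0,0,0],[0,0,0],[0,0,0]])

```text
time: 4.82
tool_pos: [0.5939, 0.0159, 0.0856]
tool_rot: [3.137, -0.378, -0.211]
contact_force: [-24.0, -13.4, 30.1]
opening: 0.0004
grip_force: 18.1
```

```bash
python3 - <<'E'
from cell import *
from h import *
s=observe();st(s);print(s['qpos'])
E
```

```text
t 4.82 tray tcp [-0.0017  0.0537  0.0028] F_tray [ -2.8 -18.1  36.4] open 0.0004 grip 18.06522246217355
[-0.07258356  0.47010883  1.85147007 -0.12712418  0.44923041  1.81389003]
```

The side force rose to −18 N, so the shutter is against its open stop. Now lift off and head for the tube.

>>> arm_command(fingers=[1,1,1,1,1], travel=[[0,0.004,-0.005],[0,0.004,-0.03],[0,0.004,-0.06],[0,0.004,-0.09],[0,0.004,-0.11]], dr=[[0,0,0],[0,0,0],[0,0,0],[0,0,0],[0,0,0]])

```text
time: 5.23
tool_pos: [0.5551, 0.023, 0.188]
tool_rot: [3.141, -0.381, -0.211]
contact_force: [1.2, 0.2, -0.3]
opening: 0.0006
grip_force: 0.0
```

```bash
python3 - <<'E'
from cell import *
from h import *
s=observe();st(s);print(s['tool_pos'])
go(s,[.455,-.335,.16],RT(-.14,.2217))
E
```

```text
t 5.23 tray tcp [0.0154 0.0525 0.1112] F_tray [ 0.8  0.5 -0.9] open 0.0006 grip 0.0
[0.55509634 0.02300457 0.18796035]
travel [-0.0318  0.371   0.0175] dr [  3.  -29.4 -24.9]
```

>>> arm_command(fingers=[1,1,1,1,-0.3,-0.3,-0.3,-0.3], travel=[[-0.035,0.015,0],[-0.065,0.04,0],[-0.09,0.07,0],[-0.1,0.11,0],[-0.1,0.15,0],[-0.1,0.19,0],[-0.09,0.23,0],[-0.075,0.265,0]], dr=[[0,0,0],[0,0,0],[0,0,-3],[0,0,-6],[0,-3,-10],[0,-7,-14],[1,-11,-18],[1,-15,-22]])

```text
time: 5.9
tool_pos: [0.4288, -0.2139, 0.1571]
tool_rot: [3.068, -0.096, 0.175]
contact_force: [1.9, -0.1, 0.3]
opening: 0.0228
grip_force: 0.0
```

```bash
python3 - <<'E'
from cell import *
from h import *
s=observe();st(s);print(s['tool_pos'],s['tool_rot'])
go(s,[.455,-.335,.13],RT(-.14,.2217))
E
```

```text
t 5.9 tray tcp [-0.0638 -0.2057  0.1213] F_tray [ 1.7  0.3 -0.7] open 0.0228 grip 0.0
[ 0.42880498 -0.21388689  0.15714056] [ 3.06760695 -0.09625529  0.1745202 ]
travel [0.0021 0.1215 0.0366] dr [  4.2 -13.4  -3.2]
```

>>> arm_command(fingers=[-0.1,-0.1,-0.1,-0.1,-0.1], travel=[[0.001,0.03,0.009],[0.002,0.06,0.018],[0.002,0.09,0.027],[0.002,0.121,0.036],[0.002,0.121,0.036]], dr=[[1,-4,-1],[2,-8,-2],[3,-11,-3],[4.2,-13.4,-3.2],[4.2,-13.4,-3.2]])

```text
time: 6.32
tool_pos: [0.4573, -0.3374, 0.1271]
tool_rot: [3.141, 0.139, 0.218]
contact_force: [-1.3, 0.6, 0.5]
opening: 0.0496
grip_force: 0.0
```

```bash
python3 - <<'E'
from cell import *
from h import *
s=observe();print(s['time'],s['tool_pos'],s['tool_rot'],s['opening'])
c=read_camera("wrist");W=cloud(c);b=read_camera("side");B=cloud(b)
def fit(Q,nm):
    d0=Q[:,:2]-[.468,-.346];a=np.array([.975,.2205]);k=(Q[:,2]>.006)&(Q[:,2]<.026)&(abs(d0@a)<.08)&(abs(d0@[-a[1],a[0]])<.03)
    Q=Q[k];m=Q.mean(0);w,V=np.linalg.eigh(np.cov(Q[:,:2].T));v=V[:,1]*np.sign(V[0,1]);d=(Q[:,:2]-m[:2])@v
    lo,hi=np.percentile(d,[.5,99.5]);print(nm,len(Q),m[:2]+v*(lo+hi)/2,hi-lo,np.arctan2(v[1],v[0]),Q[:,2].max())
fit(W.reshape(-1,3),'wrist');fit(B.reshape(-1,3),'side')
im=c['color'].copy();im2=b['color'][170:400,230:530]
cv2.imwrite("pics/w2.png",np.hstack([cv2.resize(im,(480,300)),cv2.resize(im2,(320,300))]))
E
```

```text
6.3167 [ 0.45734947 -0.33737482  0.12709706] [3.14141803 0.13896666 0.21771234] 0.04955236711049179
wrist 2357 [ 0.46807055 -0.3406458 ] 0.11762750835956304 0.24443804368189276 0.022672656548462816
side 312 [ 0.4687289  -0.34624782] 0.11857828620716968 0.22760882451602876 0.021960388085121334
```

View pics/w2.png

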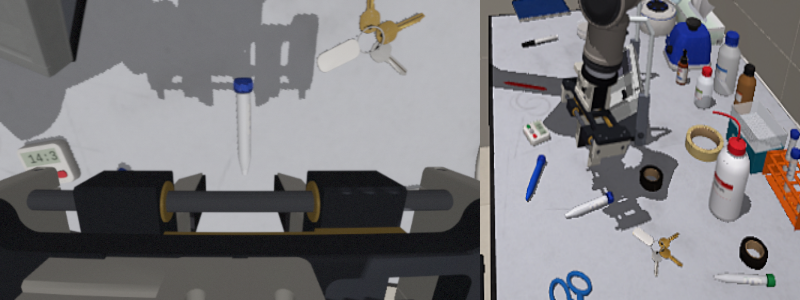

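The tube sits centred between the fingers, with its cap at (243,85) in the wrist half, and the other objects are clear. I'll descend onto it.

```bash
python3 - <<'E'
from cell import *
from h import *
s=observe();go(s,[.468,-.342,.005],RT(-.14,.236))
E
```

```text
travel [0.0264 0.0114 0.1214] dr [-0.2 -0.2 -1. ]
```

>>> arm_command(fingers=[-0.1,-0.1,-0.1,-0.1,-0.1,-0.1], travel=[[0.006,0.003,0.03],[0.013,0.006,0.06],[0.02,0.009,0.09],[0.026,0.011,0.11],[0.026,0.011,0.12],[0.026,0.011,0.121]], dr=[[0,0,-0.5],[0,0,-1],[0,0,-1],[0,0,-1],[0,0,-1],[0,0,-1]])

```text
time: 6.92
tool_pos: [0.4667, -0.3398, 0.0062]
tool_rot: [-3.138, 0.138, 0.238]
contact_force: [-0.1, 0.3, 0.5]
opening: 0.0505
grip_force: 0.0
```

>>> arm_command(fingers=[1,1,1,1,1,1], travel=[[0,0,0],[0,0,0],[0,0,0],[0,0,0],[0,0,0],[0,0,0]], dr=[[0,0,0],[0,0,0],[0,0,0],[0,0,0],[0,0,0],[0,0,0]], squeeze=12)

```text
time: 7.42
tool_pos: [0.4683, -0.3418, 0.0083]
tool_rot: [3.141, 0.136, 0.237]
contact_force: [0.0, 0.7, 0.7]
opening: 0.016
grip_force: 12.1
```

>>> arm_command(fingers=[1,1,1,1], travel=[[0,0,-0.02],[0,0,-0.06],[0,0,-0.1],[0,0,-0.14]], dr=[[0,0,0],[0,0,0],[0,0,0],[0,0,0]])

```text
time: 7.75
tool_pos: [0.4864, -0.3369, 0.1479]
tool_rot: [-3.14, 0.137, 0.237]
contact_force: [1.0, -0.7, 0.6]
opening: 0.0156
grip_force: 12.0
```

```bash
python3 - <<'E'
from cell import *
from h import *
s=observe();print(s['time'],s['tool_pos'],s['tool_rot'],s['opening'],s['grip_force'])
p=tr([-.09,-.05,.10]);print(p);go(s,p,RT(.38))
c=read_camera("wrist");cv2.imwrite("pics/w3.png",c['color'])
E
```

```text
7.75 [ 0.4864436  -0.33688416  0.14787694] [-3.14006522  0.13683292  0.23700592] 0.015628828852899193 11.999089892779011
[ 0.44978742 -0.05917527  0.12561857]
travel [ 0.0323 -0.2785  0.0184] dr [-3.2 29.1 25.8]
```

View pics/w3.png

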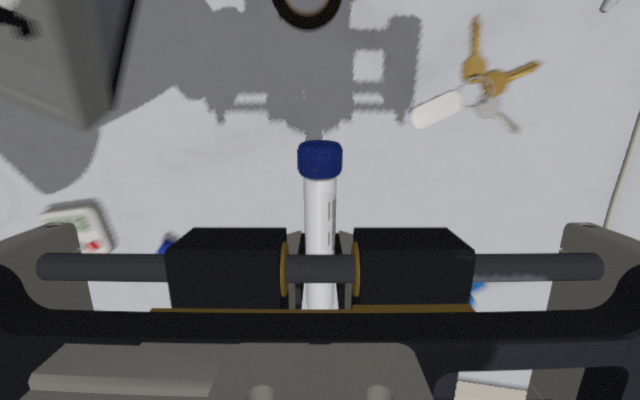

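The tube is held, with its cap at (320,158) pointing forward. Next I carry it to in front of the reader.

>>> arm_command(fingers=[1,1,1,1,1,1,1,1], travel=[[-0.01,-0.034,-0.01],[-0.02,-0.07,-0.02],[-0.02,-0.105,-0.03],[-0.01,-0.14,-0.03],[0,-0.175,-0.02],[0.01,-0.21,-0.01],[0.022,-0.245,0.01],[0.032,-0.278,0.018]], dr=[[0,4,3],[-1,8,7],[-1,12,10],[-2,16,14],[-2,20,17],[-3,24,21],[-3,27,24],[-3.2,29.1,25.8]])

```text
time: 8.47
tool_pos: [0.4476, -0.0583, 0.1232]
tool_rot: [-3.14, -0.381, -0.216]
contact_force: [0.2, -0.7, -0.6]
opening: 0.0155
grip_force: 12.0
```

```bash
python3 - <<'E'
from cell import *
from h import *
s=observe();st(s);go(s,tr([0,-.05,.04]),RT(.38));print(s['qpos'])
c=read_camera("wrist");np.savez("w4.npz",**c);W=cloud(c);p=(W-O)@F
Rt=Ro.from_euler('xyz',s['tool_rot']).as_matrix();q=(W-s['tool_pos'])@Rt
k=(abs(q[...,1])<.011)&(abs(q[...,2]+.005)<.03)&(q[...,0]>.0)&(q[...,0]<.075)
Q=q[k];print(k.sum())
for a in np.arange(.01,.07,.006):
    m=(abs(Q[:,0]-a)<.003)
    if m.sum():print(round(a,3),m.sum(),'y',Q[m,1].mean().round(4),'z top',np.percentile(Q[m,2],5).round(4))
# floor/rest view: rectified bay and shutter state
L=p.reshape(-1,3);g=c['color'].reshape(-1,3).mean(1)
for x in(-.04,-.02,0,.02,.04):
    for y in(-.08,-.05,-.02,.02,.05,.08):
        m=(abs(L[:,0]-x)<.004)&(abs(L[:,1]-y)<.004)&(L[:,2]<.02)
        print((x,y),m.sum(),(np.median(L[m,2]).round(4),int(g[m].mean())) if m.sum() else '',end=' ')
    print()
E
```

```text
t 8.47 tray tcp [-0.0932 -0.0496  0.0991] F_tray [-0.  -0.6 -0.7] open 0.0155 grip 11.997493140224833
travel [0.1007 0.     0.0452] dr [-0.  -0.1 -0.2]
[-0.33178415  0.18011708  2.18114086  0.11456329  0.40400632  1.35801702]
4339
0.01 636 y 0.0001 z top -0.0277
0.016 331 y -0.0002 z top -0.0121
0.022 355 y -0.0002 z top -0.0132
0.028 361 y -0.0001 z top -0.0143
0.034 373 y -0.0003 z top -0.0153
0.04 364 y -0.0003 z top -0.0175
0.046 540 y -0.0001 z top -0.0196
0.052 589 y -0.0003 z top -0.0204
0.058 444 y -0.0002 z top -0.0198
(-0.04, -0.08) 86 (np.float64(-0.0306), 196) (-0.04, -0.05) 89 (np.float64(-0.0306), 193) (-0.04, -0.02) 87 (np.float64(-0.0304), 192) (-0.04, 0.02) 101 (np.float64(0.002), 119) (-0.04, 0.05) 109 (np.float64(0.0021), 119) (-0.04, 0.08) 99 (np.float64(0.0024), 118) 
(-0.02, -0.08) 95 (np.float64(-0.0309), 197) (-0.02, -0.05) 95 (np.float64(-0.0304), 191) (-0.02, -0.02) 96 (np.float64(-0.0303), 192) (-0.02, 0.02) 116 (np.float64(0.002), 120) (-0.02, 0.05) 112 (np.float64(0.0023), 97) (-0.02, 0.08) 110 (np.float64(0.0023), 118) 
(0, -0.08) 99 (np.float64(-0.0305), 197) (0, -0.05) 99 (np.float64(-0.0305), 195) (0, -0.02) 98 (np.float64(-0.0303), 194) (0, 0.02) 129 (np.float64(0.0019), 120) (0, 0.05) 121 (np.float64(0.0023), 98) (0, 0.08) 112 (np.float64(0.0022), 118) 
(0.02, -0.08) 108 (np.float64(-0.0304), 196) (0.02, -0.05) 110 (np.float64(-0.0305), 194) (0.02, -0.02) 107 (np.float64(-0.0302), 193) (0.02, 0.02) 133 (np.float64(0.0019), 121) (0.02, 0.05) 130 (np.float64(0.0022), 101) (0.02, 0.08) 134 (np.float64(0.0024), 118) 
(0.04, -0.08) 116 (np.float64(-0.0306), 142) (0.04, -0.05) 106 (np.float64(-0.03), 111) (0.04, -0.02) 114 (np.float64(-0.0302), 121) (0.04, 0.02) 147 (np.float64(0.0019), 111) (0.04, 0.05) 148 (np.float64(0.0021), 109) (0.04, 0.08) 138 (np.float64(0.0023), 104)
```

```bash
python3 - <<'E'
from h import *
o=O+F[:,2]*.002;T['o']=o.tolist();json.dump(T,open('tray.json','w'))
c=dict(np.load("w4.npz"));W=cloud(c);L=((W-o)@F).reshape(-1,3);g=c['color'].reshape(-1,3).mean(1)
k=(g<90)&(abs(L[:,1]+.05)<.03)&(abs(L[:,0])<.06)&(L[:,2]>-.0285)&(L[:,2]<-.004)
for lo,hi in((-.06,0),(0,.06)):
    P=L[k&(L[:,0]>lo)&(L[:,0]<hi)]
    if len(P):print(len(P),'x',np.percentile(P[:,0],[2,50,98]).round(4),'y',np.percentile(P[:,1],[1,50,99]).round(4),'z',np.percentile(P[:,2],[2,50,98]).round(4))
# bay wall: y where depth drops
for x in(-.04,0,.03):
    m=(abs(L[:,0]-x)<.004)&(L[:,2]<-.025)&(L[:,2]>-.04);print(x,'floor y',np.percentile(L[m,1],[.5,99.5]).round(4))
m=(abs(L[:,1]+.05)<.04)&(L[:,2]<-.025)&(L[:,2]>-.04);print('floor x',np.percentile(L[m,0],[.5,99.5]).round(4))
m=(L[:,2]>-.004)&(L[:,2]<.004)&(g>80)&(g<135)&(abs(L[:,0])<.03)&(L[:,1]>-.02)&(L[:,1]<.11);print('shutter y',np.percentile(L[m,1],[.5,99.5]).round(4))
from scipy.spatial.transform import Rotation
E
```

```text
290 x [-0.0334 -0.0289 -0.0245] y [-0.0619 -0.0468 -0.0369] z [-0.0283 -0.0231 -0.0166]
428 x [0.0273 0.032  0.0369] y [-0.0646 -0.0466 -0.0359] z [-0.0283 -0.0232 -0.0167]
-0.04 floor y [-0.0991 -0.0087]
0 floor y [-0.0981 -0.0086]
0.03 floor y [-0.098  -0.0081]
floor x [-0.1273  0.0521]
shutter y [0.0031 0.0969]
```

```bash
python3 - <<'E'
from cell import *
from h import *
s=observe();st(s);go(s,tr([-.001,-.0505,.045]),RT(.346))
E
```

```text
t 8.52 tray tcp [-0.098  -0.0446  0.0971] F_tray [-6.9  1.8  0.5] open 0.0154 grip 11.998899059544783
travel [0.1037 0.0056 0.0372] dr [-0.2 -1.7 -0.2]
```

>>> arm_command(fingers=[1,1], travel=[[0,0,0],[0,0,0]], dr=[[0,0,0],[0,0,0]])

```text
time: 8.68
tool_pos: [0.4501, -0.0596, 0.1247]
tool_rot: [3.141, -0.381, -0.209]
contact_force: [0.8, 0.1, -0.1]
opening: 0.0157
grip_force: 12.0
```

```bash
python3 - <<'E'
from cell import *
from h import *
s=observe();st(s);go(s,tr([-.001,-.0505,.045]),RT(.346))
E
```

```text
t 8.68 tray tcp [-0.0901 -0.0503  0.097 ] F_tray [ 0.6  0.3 -0.5] open 0.0157 grip 11.999019242066424
travel [0.0956 0.0005 0.0388] dr [-0.  -2.   0.2]
```

>>> arm_command(fingers=[1,1,1,1,1,1], travel=[[0.025,0,0.005],[0.05,0,0.012],[0.075,0,0.022],[0.0955,0,0.032],[0.0955,0.0005,0.039],[0.0955,0.0005,0.039]], dr=[[0,-1,0],[0,-2,0],[0,-2,0],[0,-2,0],[0,-2,0],[0,-2,0]])

```text
time: 9.18
tool_pos: [0.5514, -0.0842, 0.1229]
tool_rot: [3.141, -0.345, -0.214]
contact_force: [-0.7, 0.4, -0.7]
opening: 0.0158
grip_force: 12.0
```

```bash
python3 - <<'E'
from cell import *
from h import *
s=observe();st(s);go(s,tr([-.001,-.0505,-.012]),RT(.346));print(s['qpos'])
c=read_camera("wrist");W=cloud(c)
Rt=Ro.from_euler('xyz',s['tool_rot']).as_matrix();q=(W-s['tool_pos'])@Rt;p=(W-O)@F
k=(abs(q[...,1])<.011)&(abs(q[...,2]+.005)<.03)&(q[...,0]>.015)&(q[...,0]<.075)
Q=p[k];x0=np.percentile(Q[:,0],99.5);print('cap end x',x0)
for a in np.arange(.016,.06,.008):
    m=abs(Q[:,0]-a)<.004
    print(round(a,3),'y',Q[m,1].mean().round(4),'top z',np.percentile(Q[m,2],97).round(4))
E
```

```text
t 9.18 tray tcp [-0.0007 -0.0531  0.0433] F_tray [-1.   0.3 -0.3] open 0.0158 grip 11.999064343690407
travel [ 0.0096 -0.0027  0.0545] dr [ 0.   0.1 -0.1]
[-0.30698497  0.35899147  1.89090399  0.05985946  0.54888654  1.43181181]
cap end x 0.05822451619026433
0.016 y -0.0531 top z 0.0525
0.024 y -0.0529 top z 0.0526
0.032 y -0.053 top z 0.0523
0.04 y -0.0529 top z 0.0524
0.048 y -0.053 top z 0.0545
0.056 y -0.053 top z 0.054
```

The tube is parallel to the tray, and its axis has to go down 62 mm. I'll lower it.

>>> arm_command(fingers=[1,1,1,1,1,1], travel=[[0.004,-0.002,0.02],[0.007,-0.0027,0.035],[0.009,-0.0027,0.045],[0.0105,-0.0027,0.052],[0.0105,-0.0027,0.0545],[0.0105,-0.0027,0.0545]], dr=[[0,0,0],[0,0,0],[0,0,0],[0,0,0],[0,0,0],[0,0,0]])

```text
time: 9.73
tool_pos: [0.5784, -0.0858, 0.0755]
tool_rot: [-3.142, -0.344, -0.212]
contact_force: [-0.6, -0.1, -0.2]
opening: 0.0157
grip_force: 12.0
```

```bash
python3 - <<'E'
from cell import *
from h import *
s=observe();st(s)
E
```

```text
t 9.73 tray tcp [-0.0013 -0.0489 -0.011 ] F_tray [-0.6 -0.2  0.1] open 0.0157 grip 11.999140426487429
```

>>> arm_command(fingers=[1,1,1,1,1,1], travel=[[0,0.001,0.002],[0.001,0.001,0.004],[0.001,0.001,0.005],[0.001,0.001,0.006],[0.0015,0.001,0.007],[0.0015,0.001,0.007]], dr=[[0,0,0],[0,0,0],[0,0,0],[0,0,0],[0,0,0],[0,0,0]])

```text
time: 10.23
tool_pos: [0.582, -0.0877, 0.0703]
tool_rot: [3.141, -0.345, -0.212]
contact_force: [-4.5, -2.4, 5.3]
opening: 0.0159
grip_force: 12.0
```

```bash
python3 - <<'E'
from cell import *
from h import *
s=observe();st(s)
E
```

```text
t 10.23 tray tcp [-0.0005 -0.0501 -0.0175] F_tray [-0.7 -3.3  6.5] open 0.0159 grip 12.004111153073609
```

The rests are carrying it (6.5 N), so I'll release and back out.

>>> arm_command(fingers=[0.5,0.3,0.2,0.2,0.2,0.2], travel=[[0,0,0],[0,0,0],[0,0,0],[0,0,0],[0,0,0],[0,0,0]], dr=[[0,0,0],[0,0,0],[0,0,0],[0,0,0],[0,0,0],[0,0,0]])

```text
time: 10.73
tool_pos: [0.5823, -0.0873, 0.0697]
tool_rot: [3.142, -0.345, -0.212]
contact_force: [-0.0, 0.1, 0.4]
opening: 0.0365
grip_force: 0.0
```

>>> arm_command(fingers=[0.2,0.2,0.2,0.2,0.2,0.2], travel=[[-0.002,0,-0.01],[-0.005,0,-0.025],[-0.009,0,-0.05],[-0.016,0,-0.08],[-0.035,0,-0.1],[-0.05,0,-0.11]], dr=[[0,0,0],[0,0,0],[0,0,0],[0,0,0],[0,0,0],[0,0,0]])

```text
time: 11.23
tool_pos: [0.4992, -0.0694, 0.1591]
tool_rot: [3.141, -0.349, -0.211]
contact_force: [0.1, 0.0, -0.6]
opening: 0.0368
grip_force: 0.0
```

```bash
python3 - <<'E'
from cell import *
from h import *
s=observe();st(s)
c=read_camera("wrist");W=cloud(c);p=(W-O)@F;g=c['color'].mean(2)
k=(abs(p[...,1]+.05)<.03)&(abs(p[...,0])<.068)&(p[...,2]>-.022)&(p[...,2]<.01)&(g>100)
Q=p[k];print(k.sum(),Q[:,0].min(),Q[:,0].max())
for a in np.arange(-.055,.06,.012):
    m=abs(Q[:,0]-a)<.005
    if m.sum():print(round(a,3),m.sum(),'y',Q[m,1].mean().round(4),'top z',np.percentile(Q[m,2],97).round(4))
cv2.imwrite("pics/w5.png",c['color'])
E
```

```text
t 11.23 tray tcp [-0.0295 -0.0496  0.1017] F_tray [-0.3  0.1 -0.6] open 0.0368 grip 0.0
2149 -0.0648710965046409 0.05490162722242391
-0.055 96 y -0.0541 top z -0.0129
-0.043 148 y -0.054 top z -0.0106
-0.031 187 y -0.0541 top z -0.0107
-0.019 211 y -0.0543 top z -0.0102
-0.007 211 y -0.0535 top z -0.0105
0.005 223 y -0.0534 top z -0.0106
0.017 232 y -0.0533 top z -0.0106
0.029 253 y -0.0533 top z -0.0108
0.041 132 y -0.0538 top z -0.0108
0.053 93 y -0.0524 top z -0.009
```

View pics/w5.png

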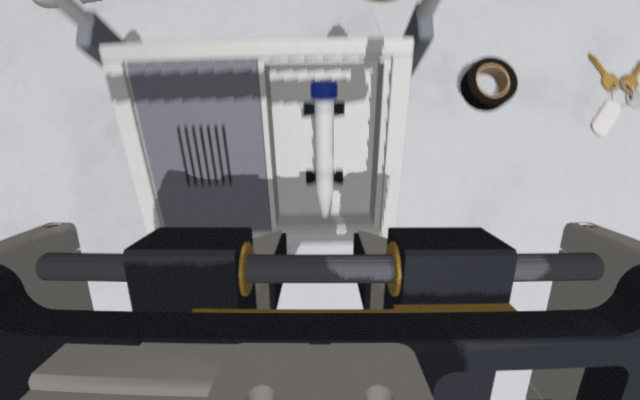

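The tube is seated on both V rests with its cap up the slope at (323,88), and the shutter is fully open. Next I close the shutter.

```bash
python3 - <<'E'
from cell import *
from h import *
s=observe();go(s,tr([0,.052,.008]),RT(.38))
E
```

```text
travel [ 0.0491 -0.1012  0.0873] dr [-0.   2.   0.1]
```

>>> arm_command(fingers=[1,1,1,1,1,1,1,1], travel=[[0,-0.035,0],[0.01,-0.07,0.005],[0.02,-0.101,0.02],[0.03,-0.101,0.04],[0.04,-0.101,0.065],[0.049,-0.101,0.08],[0.049,-0.101,0.087],[0.049,-0.101,0.087]], dr=[[0,1,0],[0,2,0],[0,2,0],[0,2,0],[0,2,0],[0,2,0],[0,2,0],[0,2,0]])

```text
time: 11.95
tool_pos: [0.5944, 0.0131, 0.0894]
tool_rot: [3.141, -0.377, -0.212]
contact_force: [-1.4, -0.3, 0.4]
opening: 0.0006
grip_force: 0.0
```

```bash
python3 - <<'E'
from cell import *
from h import *
s=observe();st(s);go(s,tr([0,.052,-.001]),RT(.38))
E
```

```text
t 11.95 tray tcp [0.0012 0.0511 0.0036] F_tray [-0.9 -0.5  0.9] open 0.0006 grip 0.0
travel [-0.0005 -0.0009  0.0047] dr [ 0.   0.2 -0. ]
```

>>> arm_command(fingers=[1,1,1,1,1], travel=[[0,0,0.002],[0,0,0.003],[0,0,0.004],[0,0,0.0045],[0,0,0.0045]], dr=[[0,0,0],[0,0,0],[0,0,0],[0,0,0],[0,0,0]])

```text
time: 12.37
tool_pos: [0.5963, 0.0129, 0.0882]
tool_rot: [3.142, -0.381, -0.212]
contact_force: [-4.6, 0.8, 5.9]
opening: 0.0004
grip_force: 4.0
```

```bash
python3 - <<'E'
from cell import *
from h import *
s=observe();st(s)
E
```

```text
t 12.37 tray tcp [0.0022 0.0513 0.0015] F_tray [-1.1 -0.2  7.5] open 0.0004 grip 4.011914717266336
```

>>> arm_command(fingers=[1,1,1,1,1,1,1,1], travel=[[0,0,0.001],[0,0,0.0018],[0,0.004,0.0018],[0,0.01,0.0019],[0,0.018,0.002],[0,0.027,0.002],[0,0.036,0.0021],[0,0.044,0.0021]], dr=[[0,0,0],[0,0,0],[0,0,0],[0,0,0],[0,0,0],[0,0,0],[0,0,0],[0,0,0]])

```text
time: 13.03
tool_pos: [0.5879, -0.0302, 0.0877]
tool_rot: [-3.141, -0.383, -0.211]
contact_force: [-11.3, 3.4, 19.9]
opening: 0.0004
grip_force: 11.2
```

```bash
python3 - <<'E'
from cell import *
from h import *
s=observe();st(s)
E
```

```text
t 13.03 tray tcp [0.0027 0.0074 0.0007] F_tray [-0.3  1.  23.1] open 0.0004 grip 11.181407739641145
```

23 N and sliding. On to the stop.

>>> arm_command(fingers=[1,1,1,1,1,1,1,1], travel=[[0,0.008,0.0001],[0,0.017,0.0002],[0,0.026,0.0004],[0,0.035,0.0006],[0,0.044,0.0008],[0,0.052,0.001],[0,0.059,0.001],[0,0.064,0.001]], dr=[[0,0,0],[0,0,0],[0,0,0],[0,0,0],[0,0,0],[0,0,0],[0,0,0],[0,0,0]])

```text
time: 13.7
tool_pos: [0.5757, -0.0914, 0.0876]
tool_rot: [-3.14, -0.385, -0.212]
contact_force: [-8.3, 19.1, 23.7]
opening: 0.0006
grip_force: 13.2
```

```bash
python3 - <<'E'
from cell import *
from h import *
s=observe();st(s)
E
```

```text
t 13.7 tray tcp [ 0.0035 -0.055   0.0002] F_tray [ 1.3 17.  26.5] open 0.0006 grip 13.209641017019749
```

The force along y is +17 N, so it's at the shut stop. Lift off and check.

>>> arm_command(fingers=[1,1,1,1,1,1], travel=[[0,0.001,0],[0,0.001,0],[0,-0.001,-0.01],[0,-0.001,-0.04],[-0.02,-0.001,-0.08],[-0.05,0,-0.11]], dr=[[0,0,0],[0,0,0],[0,0,0],[0,0,0],[0,0,0],[0,0,0]])

```text
time: 14.2
tool_pos: [0.4943, -0.0757, 0.1692]
tool_rot: [3.141, -0.386, -0.211]
contact_force: [-0.2, -0.0, 0.7]
opening: 0.0006
grip_force: 0.0
```

>>> arm_command(fingers=[1,1,1], travel=[[-0.02,0,0],[-0.02,0,0],[-0.02,0,0]], dr=[[0,0,0],[0,0,0],[0,0,0]])

```text
time: 14.45
tool_pos: [0.4744, -0.0713, 0.1596]
tool_rot: [3.141, -0.382, -0.212]
contact_force: [0.2, -0.8, -0.3]
opening: 0.0003
grip_force: 0.0
```

```bash
python3 - <<'E'
from cell import *
from h import *
s=observe();st(s);c=read_camera("wrist");cv2.imwrite("pics/w6.png",c['color'])
E
```

```text
t 14.45 tray tcp [-0.0499 -0.0567  0.1141] F_tray [ 0.1 -0.7 -0.5] open 0.0003 grip 0.0
```

View pics/w6.png

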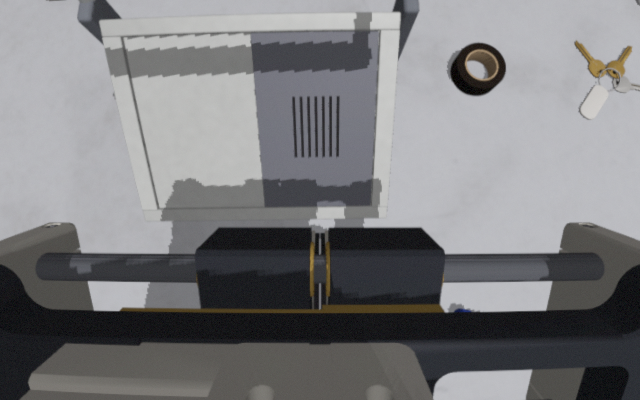

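The shutter meets the right rail at (378,130) with no gap, and the gripper is clear. Handing in.

```bash
python3 -c "
from cell import *
print(hand_in())"
```

```text
the job is handed in; nothing more can be done
None
```

I've handed in the job: the tube is on the V rests with its cap at the upper end, the shutter is slid fully shut over it, and the marker, timer and tape roll weren't touched; `hand_in()` returned no verdict.

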